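Set up a gel caster whose comb is in the way

ROBOT

A 6-joint arm with a two-finger parallel gripper is mounted at the origin on a cart in front of the work surface, level with it; the furniture and walls round the work are solid. World frame = base frame: x ahead of the robot, y to its left, z up, the work surface at z = 0. Lengths are in m, angles in rad, forces in N, time in s.
With the tool pointing down it reaches from about 0.35 to 0.95 m from the base axis. Payload 17.4 kg.
Tool frame: the origin (TCP) lies at the very end of the fingers, on their centre line; the grasp point (between the pads) lies 19 mm behind it; z points along the fingers, y is the line along which they close (so a half turn about z gives the same grasp; the last joint's range is limited). The gripper opens to 93 mm and grips with 3 to 60 N. Pads are 15 mm wide; open, the fingers measure 128 mm over their backs; the gripper's body (75 mm by 188 mm) begins 65 mm behind the grasp point.
Start: joints at [-1.347, 0.116, 1.442, -0, 1.584, -0.038], TCP at [0.175, -0.652, 0.219] pointing down, gripper open.
Joint ranges: [-2.83, 2.83], [-0.83, 2.19], [0.07, 2.5], [-1.14, 4.28], [0.01, 3], [-2.97, 2.97]. Speed limits (rad/s): [1.89, 1.89, 2.22, 3.14, 3.14, 3.14].

INTERFACE

Orientations are given as a unit quaternion [w, x, y, z].
In Python, from cell import ctrl, snapshot, camera_params, finish_job gives the robot as it stands.
- The arm moves only by the tool drive_tool, never from a script. Its argument "rows" is a list that holds one entry, the list of rows, each a list of 4 numbers: the shift along the world's x, y, z in cm, then the turn about the world's z in degrees. A call has 1 to 20 rows; each row is the pose to reach, as a shift and turn from the pose commanded when the call began; what a row does not reach only later rows make up. A row lasts 1/8 s, in which the tool goes at most 62.5 mm and 10.7 degrees, less where a joint would pass 70% of its speed; a pose out of reach is approached as far as the arm can. A call with a gripper value outside its range is refused whole. "grip" is the opening, from 0 (shut) to 1 (fully open), set as the call begins (left out, the last holds). The fingers move at their own pace and stop on an object; "grip_force" is the grip in N (left out, the last holds). Time passes only in rows, so rows that repeat a pose let the fingers close. It gives the time, the measured TCP pose, the force, the opening and the grip force at its end, in the units of the state.
- ctrl.sense(): the state, without advancing time (a new reading comes with each control period).
- snapshot(name): name is "scene" or "top" or "wrist"; returns (picture, depth): 480x640x3 uint8, red, green, blue; 480x640 float32, m along the optical axis (not along the pixel's ray), 0 where there is no reading.
- camera_params(name): a dict with "fx", "fy", "cx", "cy" (pixels), "R" (3x3) and "t" (3): a world point X has camera coordinates R X + t. Camera axes: x right, y down, z forward; pixel columns grow to the right and rows downward; lengths in m; the calibration is good to about 2 mm. A picture is of the moment at which its call begins: read the wrist's pose just before it. camera_params takes no time and is no camera call; for the wrist camera it gives the pose at the moment of the call.
- finish_job(): hands the job in; it is judged then, once.
The state is a dict: "time_s": time; "joint_pos": joint angles; "joint_velocities": joint speeds; "joint_efforts": joint torques, N m; "eef_pos": TCP position; "orientation": TCP orientation; "contact_force": force on the tool from outside, world axes, zero at the start; "wrist_torque": the same for the moment, N m; "gripper_width": opening from 0.0 (shut) to 1.0 (fully open); "gripper_force": force on a finger pad.
Only numpy, scipy, OpenCV 4.12 (cv2) and the standard library are available. Lean on these libraries where they do the work, as an engineer would, in place of code of your own. Each camera call takes 0.05 s, during which the arm holds its last target. There are 200 camera calls.

TASK

Get the gel caster ready for pouring. It was put away shut with its comb still standing across the bed: lift the comb out and stand it upright on its feet on the worktop, and throw the lever right up so that the gate is drawn back. Then take the clear casting tray off the sloping draining rack, lay it flat in the bed between the two gaskets, and push the lever fully down over centre so that it locks and stays down by itself with the tray squeezed tight between the gaskets; leave the marker, tape roll, timer and pipette where they are.

Things in the scene. Friction and masses are not known exactly. Their poses are not given: they have to be found in the camera images.
- caster: Gel caster, fixed: grey base plate 12 mm thick (its top is the bed) from x -113 to +69 mm, 112 mm wide. Origin on the worktop below the bed; x runs along the bed from the lever to the fixed end wall, z up. Two rails along the bed: inner faces y +-31.5, outer +-47 mm, 16 mm above the worktop; on them ridges, 19 mm high, at x -2.5 to 1.5 and 28.5 to 32.5 mm locate the comb's feet.
- end_gasket (a point): Middle of the fixed end wall's rubber gasket, its face at caster x = +50 mm; the wall is 90 mm wide, its top 44 mm above the worktop. Axes as the caster's.
- bed (a point): Point on the bed, 12 mm above the worktop, where the middle of the tray's underside is best set down: caster x = -4 mm, y = 0. With the lever right up the tray then has about 4 mm of play at each end (less if the lever is not right up) but only 1.5 mm at each side: if it lands on a rail it rides 4 mm high and must be felt in; with the lever down the gap is shorter than the tray. Axes as the caster's.
- gate: Grey sliding gate facing the fixed wall, 74 mm wide, top 47 mm above the worktop, with a spring-backed rubber gasket, driven by the lever through a link. Origin on the worktop below the gasket's face: at caster x = -47 mm with the lever locked, about -58 mm with it right up.
- lever (a joint): Toggle lever, rad: 0 = locked, level, pointing along caster -x (so it starts; stop 0.2 past centre); 0.2 dead centre; 1.55 right up, gate drawn back. Opening swings the grip up, then towards the bed. Friction (3 N at the grip) holds it where left. With a tray in the bed it stiffens below about 0.9 and needs 5 to 10 N square to the grip, more than a pinch may hold (a push straight down drags); it gives way past 0.2 onto the stop.
- lever_pivot (a point): Middle of the lever's hinge, 34 mm above the worktop at caster x = -98.5 mm, y = 0; its axis runs along the caster's y between two cheeks, 38 mm over all, tops 46 mm above the worktop. With the lever right up its end is 98 mm above the worktop. Axes as the caster's.
- lever_grip (a point): Middle of the lever's plain metal grip, a bar 36 mm long (along the lever), 14 mm wide (along the caster's y), 12 mm thick, centred 48 mm along the lever from the pivot and 5 mm above its line; when locked 39 mm above the worktop with only worktop beneath. Pinched across its 14 mm from above it turns between the pads at every lever angle.
- comb: White gel comb, 88 mm long (its y), 40 mm high, about 45 g. Origin between the undersides of its two end feet (24 x 8 mm, at y +-40), z up. Bar 10 mm thick (x), 26 to 40 mm above the origin; teeth hang to 1 mm above foot level. It starts across the bed, feet between the ridges on the rails 16 mm above the worktop: lift it 5 mm or more before moving it sideways. Stands by itself.
- rack: Sloping draining rack of 6 mm steel wire, fixed, 46 mm wide, about 110 mm long, 80 mm high. Origin on the worktop under its middle; its x points from its low front to its high back. The slope is 0.663 rad (38 degrees); two wire hooks at the low end, 13 mm high, stop the tray.
- tray: Clear casting tray, 100 mm (x) by 60 mm (y), about 110 g: floor 4 mm; two side walls 5 mm thick, 28 mm high, with white upper edges; ends open. Origin in the middle of its underside, z out of its open side, both ends alike. It starts on the draining rack, x up the slope, z tilted 38 degrees towards the rack's low front; the rack is narrower, so it can be pinched across the 60 mm.
- marker: Black marker pen, 128 x 16 x 14 mm, lying on the worktop between the work; origin under its middle, y along the pen. Not to be moved.
- tape: Roll of label tape lying flat, 77 mm across, 19 mm high; origin under its middle. Not to be moved.
- timer: White bench timer standing up, 24 x 70 x 66 mm; origin under its middle. Not to be moved.
- pipette: Grey pipette lying flat, 290 mm long (its y), 65 x 29 mm; origin under its middle. Not to be moved.

How it is judged:
By the outcome, as a careful person would: the job done as asked, in the order asked, and still so for the second after the job is handed in, with the robot touching nothing.
It also fails if it takes over 72 s, if anything falls off the work surface, if the arm or the gripper's body presses on something with over 40 N, if the wrist force passes 120 N, or if a joint passes its speed limit or range.

## Working session

There is one attempt and no reset: what is moved stays moved. The work goes in short steps, Python scripts to look and compute and a tool call to move; the robot and the scene stay as the last step left them, time stands still between calls to the robot, and variables do not carry over. Pictures are saved under pics/ and viewed, at most 10 in all, crops included, and the job is handed in when it is done.

Besides the shell and the picture viewer there is one more tool, called after "Request:" as name([rows], argument=value, ...), one row to a line, values as JSON. drive_tool: Moves the arm, as the interface text tells. Its arguments: {"type":"object","properties":{"rows":{"type":"array"},"grip":{"type":"number"},"grip_force":{"type":"number"}},"required":["rows"]}

```bash
mkdir -p pics; ls; cat > h.py <<'E'
import numpy as np, cv2
from cell import ctrl, snapshot, camera_params, finish_job
def grab(n):
    p=camera_params(n); im,d=snapshot(n); np.savez(f'{n}.npz',im=im,d=d,**{k:np.array(v) for k,v in p.items()}); return im,d,p
def cloud(d,p):
    v,u=np.mgrid[:480,:640]; c=np.stack([(u-p['cx'])/p['fx']*d,(v-p['cy'])/p['fy']*d,d],-1)
    return (c-np.array(p['t']))@np.array(p['R'])
def onplane(u,v,z,p):
    R=np.array(p['R']);t=np.array(p['t']); o=-R.T@t; r=R.T@np.array([(u-p['cx'])/p['fx'],(v-p['cy'])/p['fy'],1]); return o+r*(z-o[2])/r[2]
E
python3 - <<'E'
from h import *
for n in ['scene','top']:
    im,d,p=grab(n); cv2.imwrite(f'pics/{n}0.png',im[...,::-1])
    print(n,p['fx'],p['R'],p['t'],(d>0).mean())
print(ctrl.sense())
E
```

```text
pics
scene 568.260563495056 [[ 0.81199878 -0.58362653 -0.0061684 ]
 [-0.50464478 -0.6967233  -0.50981398]
 [ 0.2932433   0.41708118 -0.86026255]] [-0.56132877  0.12779733  1.12575843] 0.9962760416666666
top 611.9201934979288 [[ 0.02953845 -0.99953971  0.00691657]
 [-0.98368836 -0.03029696 -0.1773113 ]
 [ 0.17743924 -0.00156625 -0.98413051]] [-0.2664947   0.50474624  1.0436167 ] 0.99578125
{'time_s': 0.1, 'joint_pos': array([-1.34681421e+00,  1.16426480e-01,  1.44216608e+00, -3.36167585e-06,
        1.58401733e+00, -3.78242161e-02]), 'joint_velocities': array([-0.00098604, -0.00228831, -0.00139746, -0.00017745, -0.00017006,
        0.00049575]), 'joint_efforts': array([ 3.56647644e-03, -7.22895741e+01, -6.23865867e+01,  7.82800326e-02,
        2.27751589e-02, -7.96545191e-05]), 'eef_pos': array([ 0.17464241, -0.6518318 ,  0.2180069 ]), 'orientation': array([-5.06261550e-04,  9.91444283e-01,  1.30529598e-01, -4.89468609e-05]), 'contact_force': array([-0.20856055,  0.00342019,  0.04705697]), 'wrist_torque': array([0.0357783 , 0.01212891, 0.02438676]), 'gripper_force': 0.0, 'gripper_width': 1.0003789239969176}
```

View pics/scene0.png

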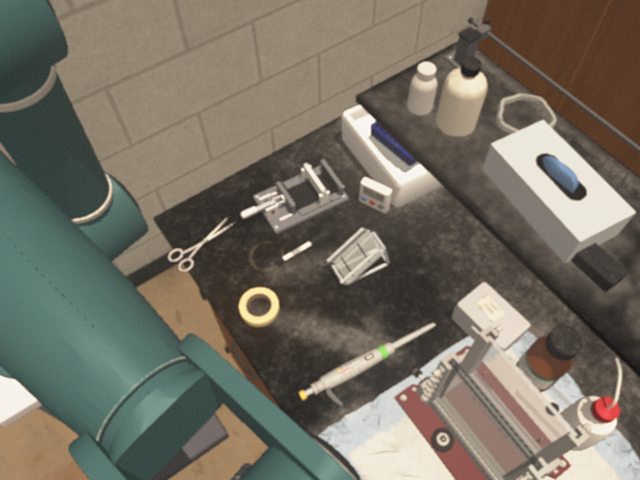

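View pics/top0.png

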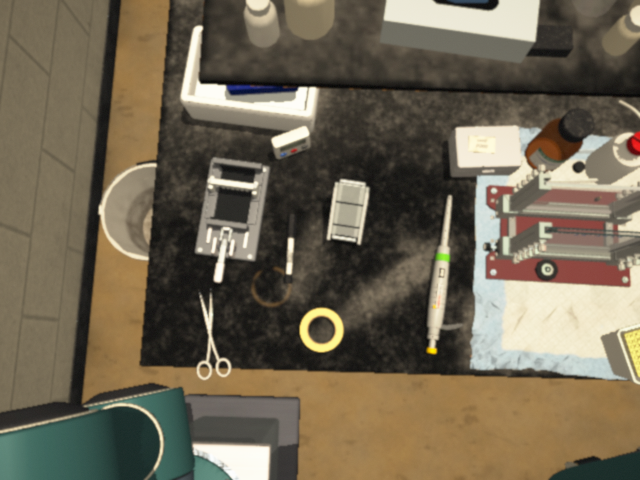

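```bash
python3 - <<'E'
from h import *
a=np.load('top.npz');b=np.load('scene.npz')
A=cv2.resize(a['im'][140:300,180:390],None,fx=3,fy=3,interpolation=cv2.INTER_CUBIC)
cv2.imwrite('pics/c1.png',A[...,::-1])
P=cloud(a['d'],a)
for n,u,v in [('combL',210,183),('combR',257,186),('baseTL',212,160),('baseTR',270,165),('baseBL',197,252),('baseBR',255,260),('leverend',218,279),('tray c',348,210),('rack c',348,243),('timer',292,142),('marker',291,250),('tape',322,312),('shelf',300,84),('box',250,120)]:
    print(n,np.round(P[v,u],3))
# rack/tray region & caster region heights
for nm,(u0,u1,v0,v1) in {'caster':(190,275,150,285),'rack':(322,375,172,250)}.items():
    Q=P[v0:v1,u0:u1].reshape(-1,3); Q=Q[Q[:,2]>.008]
    r=cv2.minAreaRect((Q[:,:2]*1000).astype(np.float32)); print(nm,r, Q.min(0),Q.max(0))
E
```

```text
combL [ 0.608 -0.036  0.052]
combR [ 0.606 -0.12   0.047]
baseTL [ 0.662 -0.03   0.016]
baseTR [ 0.66  -0.137  0.   ]
baseBL [ 0.488 -0.012  0.01 ]
baseBR [ 0.478 -0.118  0.001]
leverend [ 0.435 -0.06   0.046]
tray c [ 0.566 -0.286  0.051]
rack c [ 0.515 -0.289 -0.   ]
timer [ 0.685 -0.181  0.065]
marker [ 0.496 -0.185  0.014]
tape [ 0.385 -0.245  0.02 ]
shelf [ 0.746 -0.198  0.175]
box [ 0.733 -0.101  0.042]
caster ((482.7830810546875, -106.40499877929688), (393.0757141113281, 185.37240600585938), 15.9198579788208) [ 0.31920629 -0.2494452   0.00802249] [ 0.68177809 -0.0087366   1.11839548]
rack ((471.7060546875, -273.6368408203125), (60.13628387451172, 308.59844970703125), 83.12279510498047) [ 0.31920629 -0.31880587  0.0080115 ] [ 0.62564165 -0.24941273  1.11839548]
```

View pics/c1.png

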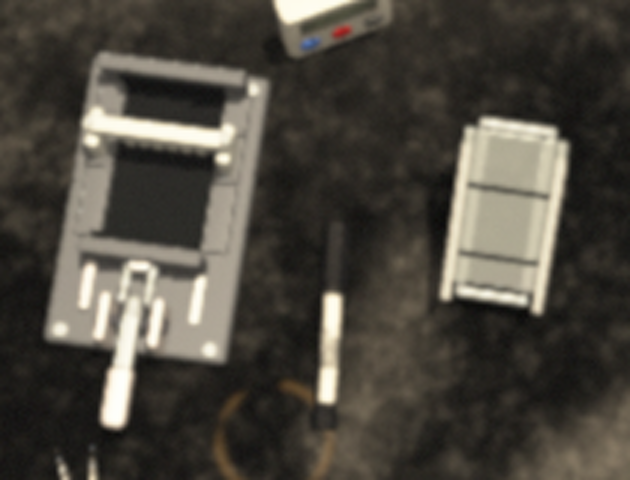

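```bash
python3 - <<'E'
from h import *
a=np.load('top.npz')
f=lambda u,v,z:onplane(180+u/3,140+v/3,z,a)
C={k:f(*q) for k,q in dict(BL=(47,338,.012),BR=(222,360,.012),TR=(268,82,.012),wl=(95,62,.044),wr=(244,80,.044),combL=(90,119,.056),combR=(234,135,.056),lev=(114,425,.039),levb=(133,275,.04),tFL=(447,300,.04),tFR=(538,312,.04),tBL=(470,128,.1),tBR=(565,143,.1)).items()}
for k in C: print(k,np.round(C[k]*1000,1))
an=lambda a,b:np.degrees(np.arctan2(*(C[b]-C[a])[[1,0]]))
print(an('BL','BR'),an('BR','TR'),an('wl','wr'),an('combL','combR'),an('lev','levb'),an('tFL','tFR'),an('tBL','tBR'))
# depth clouds: tray floor plane
P=cloud(a['d'],a)
Q=P[172:250,322:375].reshape(-1,3); Q=Q[(Q[:,2]>.012)&(Q[:,2]<.2)]
print(np.cov(Q.T), Q.min(0),Q.max(0)); 
r=cv2.minAreaRect((Q[:,:2]*1000).astype(np.float32)); print(r)
Q=P[150:285,190:275].reshape(-1,3); Q=Q[(Q[:,2]>.012)&(Q[:,2]<.1)]
r=cv2.minAreaRect((Q[:,:2]*1000).astype(np.float32)); print(r)
s=np.load('scene.npz');S=cloud(s['d'],s)
for nm,M in(('top',P),('scene',S)):
  for v0,(lo,hi) in dict(comb=((.59,.63),(.05,.06)),lever=((.41,.46),(.03,.05))).items():
    Q=M.reshape(-1,3);Q=Q[(Q[:,0]>lo[0])&(Q[:,0]<lo[1])&(Q[:,1]>-.14)&(Q[:,1]<-.02)&(Q[:,2]>hi[0])&(Q[:,2]<hi[1])]
    print(nm,v0,len(Q),Q.mean(0) if len(Q) else 0, cv2.minAreaRect((Q[:,:2]*1000).astype(np.float32)) if len(Q)>3 else '')
E
```

```text
BL [486.2 -10.6  12. ]
BR [ 476.  -117.7   12. ]
TR [ 652.2 -137.5   12. ]
wl [651.8 -35.1  44. ]
wr [ 643.3 -126.1   44. ]
combL [612.6 -36.8  56. ]
combR [ 605.5 -123.2   56. ]
lev [431.5 -59.3  39. ]
levb [521.6 -65.3  40. ]
tFL [ 512.2 -253.3   40. ]
tFR [ 506.6 -307.8   40. ]
tBL [ 602.  -263.4  100. ]
tBR [ 594.8 -318.   100. ]
-95.47264911060374 -6.407013792259856 -95.32564435904582 -94.73549218302594 -3.8087280644517345 -95.8675965755392 -97.46919153872484
[[ 7.00378157e-04 -5.08673489e-05  4.55483187e-04]
 [-5.08673489e-05  3.13210309e-04 -5.71786326e-05]
 [ 4.55483187e-04 -5.71786326e-05  4.24454528e-04]] [ 0.50665028 -0.31880587  0.01424151] [ 0.61538644 -0.24941273  0.10412935]
((563.5278930664062, -284.7068786621094), (60.13983154296875, 108.76763153076172), 83.13072204589844)
((560.5946044921875, -71.13885498046875), (117.1764907836914, 261.6751708984375), 81.29508972167969)
top comb 282 [ 0.60601765 -0.07638036  0.05589686] ((606.6355590820312, -75.92745971679688), (87.37982177734375, 11.973532676696777), 84.28797912597656)
top lever 140 [ 0.44502889 -0.05959682  0.04418999] ((445.2296142578125, -58.716487884521484), (14.785248756408691, 29.81688117980957), 83.83467102050781)
scene comb 169 [ 0.60564641 -0.07870109  0.05564335] ((606.2496337890625, -76.25242614746094), (89.21798706054688, 11.62789249420166), 84.77105712890625)
scene lever 104 [ 0.44518543 -0.06141877  0.04316984] ((445.2796936035156, -60.451904296875), (14.928338050842285, 30.593416213989258), 80.51263427734375)
```

Request:
drive_tool([
  [[10,14,2,10],[20,28,2,20],[30,42,2,30],[41,57.5,0,40],[43.1,57.5,-4,69.3],[43.1,57.5,-6,69.3],[43.1,57.5,-6,69.3],[43.1,57.5,-6,69.3],[43.1,57.5,-6,69.3],[43.1,57.5,-6,69.3],[43.1,57.5,-6,69.3],[43.1,57.5,-6,69.3],[43.1,57.5,-6,69.3],[43.1,57.5,-6,69.3],[43.1,57.5,-6,69.3]],
], grip=0.33, grip_force=12)

```text
time_s: 1.98
eef_pos: [0.6053, -0.0779, 0.159]
orientation: [0.0, 0.742, 0.671, 0.0]
contact_force: [0.4, -0.9, 0.0]
gripper_width: 0.331
gripper_force: 0.0
```

```bash
python3 - <<'E'
from h import *
s=ctrl.sense(); print(s['time_s'],s['eef_pos'],s['orientation'],s['contact_force'],s['joint_pos'])
im,d,p=grab('wrist'); cv2.imwrite('pics/w1.png',im[...,::-1])
R=np.array(p['R']); print(R, -R.T@np.array(p['t']))
P=cloud(d,p); Q=P.reshape(-1,3); Q=Q[(Q[:,2]>.046)&(Q[:,2]<.066)&(abs(Q[:,0]-.606)<.025)&(abs(Q[:,1]+.0765)<.07)]
print(len(Q),Q.mean(0),cv2.minAreaRect((Q[:,:2]*1000).astype(np.float32)) if len(Q) else '')
# tray walls profile in top+scene
for n in('top','scene'):
    a=np.load(n+'.npz');P=cloud(a['d'],a).reshape(-1,3)
    y=np.radians(-6.8); ex=np.array([np.cos(y),np.sin(y)]); ey=np.array([-ex[1],ex[0]])
    L=np.c_[(P[:,:2]-[.5635,-.2847])@ex,(P[:,:2]-[.5635,-.2847])@ey,P[:,2]]
    m=(abs(L[:,0])<.08)&(abs(L[:,1])<.05)&(L[:,2]>.01)&(L[:,2]<.13); L=L[m]
    for lo in np.arange(-.036,.036,.006):
        B=L[(L[:,1]>=lo)&(L[:,1]<lo+.006)]
        print(n,round(lo*1000),[ (round(np.median(b)*1000) if len(b) else None) for b in [B[(B[:,0]>=x)&(B[:,0]<x+.01),2] for x in np.arange(-.06,.06,.01)]])
E
```

```text
1.975 [ 0.60530698 -0.07793049  0.1589735 ] [2.19443800e-04 7.41751514e-01 6.70674764e-01 6.71929892e-05] [ 0.44970639 -0.86398969  0.01838417] [-1.69753700e-01 -2.22203039e-03  1.66161996e+00 -1.66122836e-04
  1.48176659e+00 -6.91788939e-02]
[[ 9.94900520e-01 -1.00860652e-01 -2.88800436e-04]
 [-9.75789270e-02 -9.63245843e-01  2.50271451e-01]
 [-2.55207276e-02 -2.48967016e-01 -9.68175664e-01]] [ 0.61136109 -0.00881643  0.32415856]
1731 [ 0.60622275 -0.07417945  0.05488607] ((605.458984375, -76.20352172851562), (88.05358123779297, 20.796533584594727), 85.8354263305664)
top -36 [None, None, None, None, 63, 78, None, None, 93, None, None, None]
top -30 [40, 46, 52, 59, 68, 76, 84, 90, 95, 86, 79, None]
top -24 [None, 23, 22, 31, 39, 45, 55, 62, 70, 78, 79, None]
top -18 [None, 24, 24, 31, 39, 46, 53, 61, 70, 77, 79, 34]
top -12 [None, 26, 24, 30, 38, 46, 53, 61, 69, 76, 80, None]
top -6 [None, 27, 22, 28, 38, 46, 54, 61, 70, 78, 80, None]
top 0 [None, 26, 22, 31, 38, 45, 55, 64, 70, 78, 78, None]
top 6 [None, 25, 24, 30, 37, 47, 54, 63, 69, 76, 79, 74]
top 12 [None, 23, 23, 30, 39, 45, 
[... 274 characters left out ...]
 None]
scene -30 [39, 44, 48, 55, 62, 69, 78, 88, 89, 83, 80, 34]
scene -24 [None, 10, None, 59, None, None, None, None, None, 80, 77, 39]
scene -18 [None, 25, 24, 32, 41, 47, 50, 60, 72, 78, 79, None]
scene -12 [None, 25, 24, 31, 37, 46, 52, 62, 70, 77, 80, None]
scene -6 [None, 26, 21, 29, 39, 46, 53, 62, 70, 77, 79, None]
scene 0 [None, 24, 22, 31, 37, 46, 55, 61, 69, 77, 79, None]
scene 6 [None, 24, 23, 30, 38, 45, 55, 63, 69, 76, 80, None]
scene 12 [None, 23, 23, 29, 38, 45, 55, 62, 69, 77, 78, 54]
scene 18 [None, 23, 23, 32, 40, 48, 55, 62, 70, 76, 78, 33]
scene 24 [40, 40, 43, 48, 60, 68, 73, 81, 89, 84, 78, None]
scene 30 [None, 43, None, None, 66, 74, 80, 89, None, None, None, None]
```

View pics/w1.png

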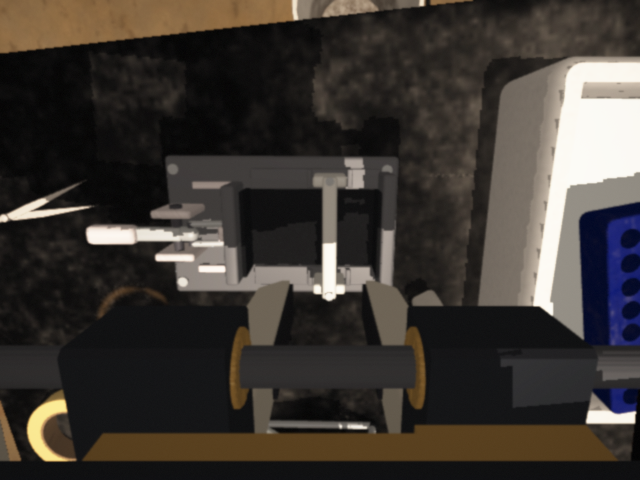

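Request:
drive_tool([
  [[0,0.1,-6,0],[0,0.1,-11,0],[0,0.1,-12.1,0],[0,0.1,-12.1,0],[0,0.1,-12.1,0]],
])

```text
time_s: 2.65
eef_pos: [0.6068, -0.0764, 0.0402]
orientation: [0.001, 0.741, 0.671, 0.001]
contact_force: [0.5, -0.0, 0.3]
gripper_width: 0.329
gripper_force: 0.0
```

Request:
drive_tool([
  [[0,0,0,0],[0,0,0,0],[0,0,0,0],[0,0,0,0],[0,0,1,0],[0,0,3,0]],
], grip=0)

```text
time_s: 3.4
eef_pos: [0.6053, -0.076, 0.068]
orientation: [-0.001, 0.741, 0.671, -0.0]
contact_force: [0.1, 0.1, -0.5]
gripper_width: 0.108
gripper_force: 12.0
```

```bash
python3 - <<'E'
from h import *
a=np.load('top.npz');P=cloud(a['d'],a).reshape(-1,3)
# occupied map around comb stand place
for x in np.arange(.36,.62,.03):
    print(round(x,2),[int(1000*np.percentile(q,95)) if len(q) else -1 for q in [P[(abs(P[:,0]-x)<.015)&(abs(P[:,1]-y)<.01),2] for y in np.arange(-.50,-.08,.02)]])
E
```

```text
0.36 [14, 20, 25, 29, 4, 3, 3, 3, 3, 4, 4, 21, 22, 3, 21, 21, 3, 3, 3, 3, 3]
0.39 [4, 4, 29, 31, 4, 3, 4, 4, 4, 3, 4, 4, 21, 21, 21, 3, 4, 3, 3, 4, 4]
0.42 [4, 4, 32, 31, 3, 4, 4, 3, 4, 3, 3, 4, 4, 3, 3, 3, 3, 3, 4, 3, 3]
0.45 [4, 4, 32, 29, 4, 3, 4, 4, 4, 4, 4, 3, 3, 3, 4, 3, 16, 4, 3, 4, 3]
0.48 [4, 4, 31, 24, 4, 4, 4, 3, 4, 3, 3, 3, 3, 4, 3, 3, 17, 4, 3, 14, 15]
0.51 [4, 4, 28, 4, 3, 4, 4, 3, 4, 3, 48, 27, 41, 5, 4, 3, 15, 4, 4, 15, 18]
0.54 [4, 17, 23, 4, 4, 3, 4, 4, 4, 71, 64, 42, 67, 3, 3, 4, 17, 4, 4, 17, 49]
0.57 [4, 21, 23, 3, 4, 3, 4, 4, 4, 95, 68, 66, 90, 3, 3, 4, 15, 3, 4, 19, 18]
0.6 [4, 22, 16, 3, 3, 4, 4, 4, 4, 93, 82, 82, 98, 4, 4, 3, 4, 3, 10, 56, 58]
```

Request:
drive_tool([
  [[0,0,5,0],[-5,-3,6.5,0],[-10,-6,6.5,0],[-15,-10,6.5,0],[-16.5,-16,6.5,0],[-16.5,-22,6.5,0],[-16.5,-28.4,5,0],[-16.5,-28.4,0,0],[-16.5,-28.4,-3,0],[-16.5,-28.4,-3.9,0],[-16.5,-28.4,-4.3,0],[-16.5,-28.4,-4.4,0],[-16.5,-28.4,-4.4,0]],
])

```text
time_s: 5.03
eef_pos: [0.4412, -0.3602, 0.0248]
orientation: [0.001, 0.741, 0.671, 0.0]
contact_force: [-0.1, -0.4, -0.3]
gripper_width: 0.107
gripper_force: 12.0
```

Request:
drive_tool([
  [[0,0,-0.1,0],[0,0,-0.1,0],[0,0,-0.1,0]],
])

```text
time_s: 5.4
eef_pos: [0.4407, -0.36, 0.0227]
orientation: [-0.0, 0.741, 0.671, 0.0]
contact_force: [0.6, -0.4, -0.4]
gripper_width: 0.106
gripper_force: 12.0
```

Request:
drive_tool([
  [[0,0,0,0],[0,0,0,0],[0,0,0,0],[0,0,2,0],[0,0,6,0],[0,0,9,0]],
], grip=0.33)

```text
time_s: 6.15
eef_pos: [0.441, -0.3603, 0.1159]
orientation: [0.001, 0.741, 0.671, 0.0]
contact_force: [-0.1, 0.3, 0.1]
gripper_width: 0.33
gripper_force: 0.0
```

Request:
drive_tool([
  [[0,4,2,-10],[0,9,2,-20],[0,15,2,-30],[0,20,2,-40],[0.4,26,2,-50],[0.4,30,1,-60],[0.4,30,0,-70],[0.4,30,-2,-80],[0.4,30,-2,-90],[0.4,30,-2,-90],[0.4,30,-2,-90]],
])

```text
time_s: 7.52
eef_pos: [0.445, -0.0601, 0.0936]
orientation: [0.0, 0.999, -0.048, 0.001]
contact_force: [0.2, -0.2, 0.3]
gripper_width: 0.331
gripper_force: 0.0
```

```bash
python3 - <<'E'
from h import *
s=ctrl.sense(); print(s['time_s'],s['eef_pos'],s['orientation'])
im,d,p=grab('wrist')
P=cloud(d,p).reshape(-1,3); Q=P[(P[:,2]>.035)&(P[:,2]<.055)&(P[:,0]>.425)&(P[:,0]<.46)&(abs(P[:,1]+.06)<.03)]
print(len(Q),Q.mean(0) if len(Q) else '',cv2.minAreaRect((Q[:,:2]*1000).astype(np.float32)) if len(Q)>3 else '')
im2,d2,p2=grab('top')
P=cloud(d2,p2).reshape(-1,3)
Q=P[(P[:,2]>.03)&(P[:,2]<.06)&(abs(P[:,0]-.44)<.04)&(abs(P[:,1]+.36)<.06)]
print('comb',len(Q),Q.mean(0),cv2.minAreaRect((Q[:,:2]*1000).astype(np.float32)),Q[:,2].max())
E
```

```text
7.525 [ 0.44496428 -0.06007217  0.09359905] [ 6.96421755e-05  9.98861450e-01 -4.77016955e-02  5.89105761e-04]
1171 [ 0.44566517 -0.05942917  0.04362216] ((444.8079833984375, -59.396484375), (13.533988952636719, 31.693668365478516), 83.88201141357422)
comb 333 [ 0.440134   -0.35921816  0.03923219] ((439.9706726074219, -359.4059753417969), (87.7592544555664, 21.580570220947266), 83.16970825195312) 0.04563585707111265
```

Request:
drive_tool([
  [[0,0.05,-4,0],[0,0.05,-6.5,0],[0,0.05,-7,0],[0,0.05,-7,0]],
])

```text
time_s: 8.12
eef_pos: [0.445, -0.0596, 0.0233]
orientation: [0.0, 0.999, -0.049, 0.0]
contact_force: [1.1, 0.4, 0.6]
gripper_width: 0.328
gripper_force: 0.0
```

Request:
drive_tool([
  [[0,0,0,0],[0,0,0,0],[0,0,0,0],[0.2,0,0.94,0],[0.57,-0.05,1.83,0],[1.1,-0.1,2.62,0],[1.8,-0.18,3.29,0],[2.6,-0.26,3.8,0],[3.5,-0.35,4.15,0],[4.45,-0.45,4.3,0],[5.2,-0.52,4.3,0],[5.5,-0.55,4.28,0],[5.5,-0.55,4.28,0]],
], grip=0, grip_force=20)

```text
time_s: 9.75
eef_pos: [0.5007, -0.0653, 0.0669]
orientation: [0.0, 0.999, -0.05, 0.001]
contact_force: [-3.2, -0.8, 4.9]
gripper_width: 0.147
gripper_force: 20.0
```

Request:
drive_tool([
  [[0.3,-0.03,-0.05,0],[0.3,-0.03,-0.05,0]],
])

```text
time_s: 10.0
eef_pos: [0.5037, -0.0656, 0.0665]
orientation: [0.0, 0.999, -0.05, 0.001]
contact_force: [-4.6, -1.3, 5.6]
gripper_width: 0.141
gripper_force: 20.0
```

Request:
drive_tool([
  [[0,0,0,0],[0,0,0,0],[0,0,2,0],[0,0,7,0],[0,0,9,0],[0,-6,9,0],[2,-12,9,0],[3,-18,9,0],[5.0,-21.7,9,-1],[5.0,-21.7,9,-1],[5.0,-21.7,9,-1]],
], grip=0.4)

```text
time_s: 11.38
eef_pos: [0.5525, -0.2819, 0.1551]
orientation: [-0.0, 0.998, -0.058, -0.0]
contact_force: [0.3, 0.5, 0.3]
gripper_width: 0.396
gripper_force: 0.0
```

```bash
python3 - <<'E'
from h import *
s=ctrl.sense(); print(s['time_s'],s['eef_pos'],s['orientation'])
im,d,p=grab('wrist')
im2,d2,p2=grab('top'); im3,d3,p3=grab('scene')
cv2.imwrite('pics/m1.png',np.vstack([cv2.resize(im2[140:300,180:390],(525,400)),cv2.resize(im3[150:240,230:400],(525,200))])[...,::-1])
y=np.radians(-6.8); ex=np.array([np.cos(y),np.sin(y)]); ey=np.array([-ex[1],ex[0]])
P=cloud(d,p).reshape(-1,3)
L=np.c_[(P[:,:2]-[.5635,-.2847])@ex,(P[:,:2]-[.5635,-.2847])@ey,P[:,2]]
m=(abs(L[:,0])<.02)&(abs(L[:,1])<.05)&(L[:,2]>.055)&(L[:,2]<.13);L=L[m]
# rim points: z above floor line by >12mm
r=L[:,2]-(.0497+.78*L[:,0]); R=L[r>.018]
print('wrist rim',len(R)); 
for sg in(-1,1):
    q=R[R[:,1]*sg>0]; print(sg,len(q),np.percentile(q[:,1],[2,50,98])if len(q) else '',np.polyfit(q[:,0],q[:,1],1) if len(q)>5 else '')
# caster lever in top
P=cloud(d2,p2).reshape(-1,3); c=np.array([.5909,-.0750]); y=np.radians(-5.7); ex=np.array([np.cos(y),np.sin(y)]); ey=np.array([-ex[1],ex[0]])
L=np.c_[(P[:,:2]-c)@ex,(P[:,:2]-c)@ey,P[:,2]]
Q=L[(L[:,2]>.085)&(L[:,2]<.11)&(abs(L[:,0])<.2)&(abs(L[:,1])<.05)]; print('levertop',len(Q),Q.mean(0) if len(Q) else '')
G=L[(abs(L[:,2]-.046)<.006)&(abs(L[:,1])<.045)&(abs(L[:,1])>.02)&(abs(L[:,0])<.09)]
print(np.histogram(G[:,0],np.arange(-.09,.09,.004)))
W=G[G[:,0]>.03]; print('wall',W[:,0].min(),W[:,1].min(),W[:,1].max())
E
```

```text
11.375 [ 0.55254644 -0.28193268  0.15513188] [-1.65716697e-04  9.98292606e-01 -5.84108695e-02 -1.22713244e-04]
wrist rim 1086
-1 558 [-0.03065168 -0.02746518 -0.02555579] [-0.00437424 -0.02762409]
1 528 [0.02413478 0.02619365 0.02919366] [-0.00359281  0.02631194]
levertop 487 [ 0.13382044 -0.00623003  0.09301285]
(array([ 0,  0,  0,  0,  0, 27, 22, 10,  9,  0,  0,  0,  0,  0,  0,  0,  0,
        0,  0,  0,  0,  0,  0,  0,  0,  0,  0,  0,  0,  0,  0,  0,  0,  0,
        0, 32, 42, 46, 15,  0,  0,  0,  0,  0]), array([-0.09 , -0.086, -0.082, -0.078, -0.074, -0.07 , -0.066, -0.062,
       -0.058, -0.054, -0.05 , -0.046, -0.042, -0.038, -0.034, -0.03 ,
       -0.026, -0.022, -0.018, -0.014, -0.01 , -0.006, -0.002,  0.002,
        0.006,  0.01 ,  0.014,  0.018,  0.022,  0.026,  0.03 ,  0.034,
        0.038,  0.042,  0.046,  0.05 ,  0.054,  0.058,  0.062,  0.066,
        0.07 ,  0.074,  0.078,  0.082,  0.086]))
wall 0.05020672027077369 -0.035621614419219 0.044083490939355374
```

View pics/m1.png

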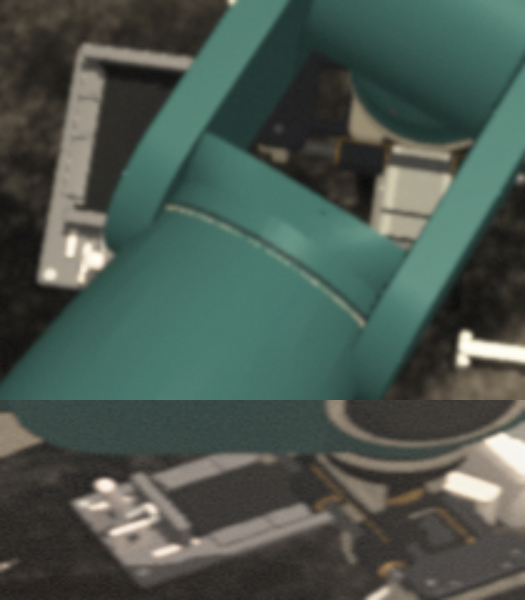

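Request:
drive_tool([
  [[0.17,-0.24,-1,0],[0.17,-0.24,-4,0],[0.17,-0.24,-8,0],[0.17,-0.24,-10,0],[0.17,-0.24,-10.05,0],[0.17,-0.24,-10.05,0]],
], grip=0.88)

```text
time_s: 12.28
eef_pos: [0.555, -0.285, 0.0559]
orientation: [0.0, 0.998, -0.058, 0.001]
contact_force: [0.2, 0.1, 0.2]
gripper_width: 0.877
gripper_force: 0.0
```

Request:
drive_tool([
  [[0,0,0,0],[0,0,0,0],[0,0,0,0],[0,0,0,0],[0,0,1,0],[0,0,4,0],[0,0,7,0]],
], grip=0.3, grip_force=12)

```text
time_s: 13.15
eef_pos: [0.5542, -0.2846, 0.1255]
orientation: [-0.0, 0.998, -0.058, -0.0]
contact_force: [0.4, 0.1, -0.3]
gripper_width: 0.643
gripper_force: 12.0
```

```bash
python3 - <<'E'
from h import *
im3,d3,p3=grab('scene'); im,d,p=grab('wrist')
s=ctrl.sense(); print(s['time_s'],s['eef_pos'],s['contact_force'])
cv2.imwrite('pics/m2.png',np.hstack([cv2.resize(im3[180:310,290:450],(400,325)),cv2.resize(im[100:,100:540],(400,345))[:325]])[...,::-1])
E
```

```text
13.25 [ 0.55555832 -0.28536008  0.12838185] [-0.02654654  0.09323532 -0.50858627]
```

View pics/m2.png

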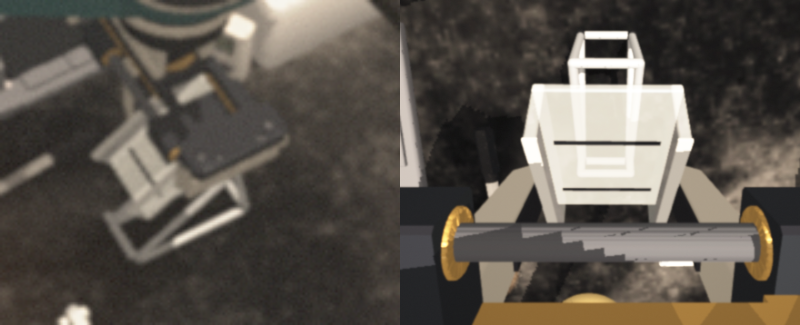

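Request:
drive_tool([
  [[-4,4,0,0.5],[-8,8,0,1],[-12,12,0,1],[-16.2,16,-1,1],[-16.2,16,-5,1],[-16.2,16,-8,1],[-16.2,16,-8,1],[-16.2,16,-8.6,1],[-16,16,-9,1],[-15.6,16,-9.4,1],[-15.1,15.9,-10,1],[-14.7,15.9,-10.4,1],[-14.3,15.8,-10.9,1],[-14.1,15.8,-11.3,1],[-13.9,15.8,-11.6,1],[-13.9,15.8,-11.6,1]],
])

```text
time_s: 15.25
eef_pos: [0.4154, -0.1269, 0.0085]
orientation: [0.0, 0.999, -0.05, -0.0]
contact_force: [-0.1, -1.6, 4.7]
gripper_width: 0.646
gripper_force: 12.0
```

```bash
python3 - <<'E'
from h import *
im3,d3,p3=grab('scene'); im,d,p=grab('wrist')
s=ctrl.sense(); print(s['time_s'],s['eef_pos'],s['contact_force'])
P=cloud(d,p).reshape(-1,3); e=s['eef_pos']; y=np.radians(-5.7); ex=np.array([np.cos(y),np.sin(y)]); ey=np.array([-ex[1],ex[0]])
L=np.c_[(P[:,:2]-e[:2])@ex,(P[:,:2]-e[:2])@ey,P[:,2]]
for lo,hi in((-.031,-.024),(-.02,.02),(.024,.031)):
  B=L[(L[:,1]>lo)&(L[:,1]<hi)&(L[:,2]<.09)]
  print(lo,[(x,int(1000*np.median(q)),len(q)) for x in range(-70,71,10) for q in [B[abs(B[:,0]*1000-x)<5,2]] if len(q)])
cv2.imwrite('pics/m3.png',np.hstack([cv2.resize(im3[180:310,200:360],(400,325)),cv2.resize(im[100:,100:540],(400,345))[:325]])[...,::-1])
E
```

```text
15.35 [ 0.41546931 -0.12690896  0.00856317] [-0.49038237 -2.04332824  4.62358894]
-0.031 [(-70, 0, 160), (-60, 0, 94), (-50, 26, 239), (-40, 27, 322), (-30, 27, 61), (-20, 6, 98), (-10, 27, 627), (0, 30, 1090), (10, 27, 901), (20, 26, 563), (30, 26, 603), (40, 26, 632), (50, 5, 570), (60, 0, 390), (70, 0, 396)]
-0.02 [(-70, 0, 1302), (-60, 0, 1364), (-50, 2, 397), (-30, 2, 93), (-20, 3, 1654), (-10, 3, 1705), (0, 3, 1780), (10, 3, 1843), (20, 3, 1936), (30, 3, 2033), (40, 3, 2109), (50, 0, 2224), (60, 0, 2284), (70, 0, 2368)]
0.024 [(-70, 0, 169), (-60, 0, 113), (-50, 26, 248), (-40, 27, 317), (-30, 27, 68), (-20, 4, 115), (-10, 26, 532), (0, 27, 881), (10, 27, 748), (20, 26, 598), (30, 26, 631), (40, 26, 656), (50, 4, 582), (60, 11, 388), (70, 11, 454)]
```

View pics/m3.png

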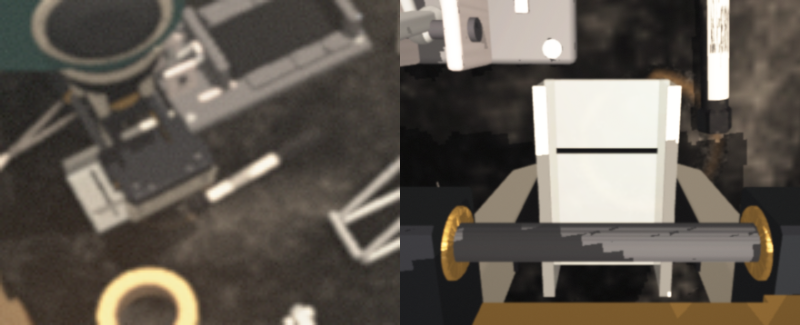

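Request:
drive_tool([
  [[0,0,0,0],[0,0,0.2,0],[0,0,0.3,0],[0,0,0.3,0]],
], grip=0.75)

```text
time_s: 15.85
eef_pos: [0.4154, -0.1267, 0.0115]
orientation: [0.0, 0.999, -0.05, 0.0]
contact_force: [0.5, 0.4, 0.9]
gripper_width: 0.747
gripper_force: 0.0
```

```bash
python3 - <<'E'
from h import *
s=ctrl.sense(); im,d,p=grab('wrist'); e=s['eef_pos'];print(e,s['orientation'],s['contact_force'])
P=cloud(d,p).reshape(-1,3); q=s['orientation']; y=2*np.arctan2(q[2],q[1]);print(np.degrees(y)); ex=np.array([np.cos(y),np.sin(y)]); ey=np.array([-ex[1],ex[0]])
L=np.c_[(P[:,:2]-e[:2])@ex,(P[:,:2]-e[:2])@ey,P[:,2]]*1000
m=(L[:,2]>18)&(L[:,2]<31)&(abs(L[:,1])<34)&(abs(L[:,0])<60)
for sg in(1,-1):
    B=L[m&(L[:,1]*sg>20)]; print(sg,'x',np.percentile(B[:,0],[.5,99.5]),'y',np.percentile(B[:,1],[1,50,99]))
    F=B[abs(B[:,0])>15]; print(np.polyfit(F[:,0],F[:,1],1))
E
```

```text
[ 0.41542629 -0.12670117  0.01152755] [ 3.34045995e-06  9.98763248e-01 -4.97189131e-02  6.07937816e-05] [0.47503701 0.43444302 0.86380732]
-5.699717672766136
1 x [-50.54773421  48.65621045] y [24.9047962  26.9473137  30.19257062]
[1.23065036e-04 2.71140449e+01]
-1 x [-50.69820519  48.66933295] y [-29.94759674 -26.71877344 -24.67605378]
[ 1.42192486e-03 -2.68932363e+01]
```

Request:
drive_tool([
  [[-0.1,0,0,0],[-0.1,0,0,0],[-0.1,0,0,0]],
])

```text
time_s: 16.27
eef_pos: [0.4144, -0.1267, 0.0114]
orientation: [-0.0, 0.999, -0.05, 0.0]
contact_force: [0.5, 0.2, 0.7]
gripper_width: 0.749
gripper_force: 0.0
```

Request:
drive_tool([
  [[0,0,0,0],[0,0,0,0],[0,0,0,0],[0,0,3,0],[0,0,8,0],[0,0,13,0],[5,0,13.5,0],[10,1.5,13.5,0],[15,4.4,13.5,0],[17.2,5.2,13.5,0],[17.2,5.2,12,0],[17.2,5.2,10,0],[17.2,5.2,10,0],[17.2,5.2,10,0]],
], grip=0.3, grip_force=20)

```text
time_s: 18.02
eef_pos: [0.586, -0.0751, 0.1118]
orientation: [0.0, 0.999, -0.05, 0.0]
contact_force: [0.4, -0.6, -1.0]
gripper_width: 0.643
gripper_force: 20.0
```

```bash
python3 - <<'E'
from h import *
s=ctrl.sense(); im,d,p=grab('wrist'); e=s['eef_pos'];q=s['orientation'];print(s['time_s'],e,s['contact_force'])
cv2.imwrite('pics/w4.png',im[...,::-1])
P=cloud(d,p).reshape(-1,3);y=2*np.arctan2(q[2],q[1]);print(np.degrees(y)); ex=np.array([np.cos(y),np.sin(y)]); ey=np.array([-ex[1],ex[0]])
L=np.c_[(P[:,:2]-e[:2])@ex,(P[:,:2]-e[:2])@ey,P[:,2]]*1000
def edges(n,m):
    B=L[m]; 
    if len(B)<10: print(n,len(B)); return
    print(n,len(B),'x',np.percentile(B[:,0],[1,99]).round(1),'y',np.percentile(B[:,1],[.5,99.5]).round(1))
near=(abs(L[:,0])<120)&(abs(L[:,1])<75)
edges('wall',near&(L[:,2]>38)&(L[:,2]<52)&(L[:,0]>30))
for x0 in range(-80,81,20):
    edges(f'plate{x0}',near&(L[:,2]>8)&(L[:,2]<15)&(abs(L[:,0]-x0)<10))
    edges(f'rail{x0}',near&(L[:,2]>14.2)&(L[:,2]<22)&(abs(L[:,0]-x0)<10))
edges('gate',near&(L[:,2]>40)&(L[:,2]<52)&(L[:,0]<-40))
T=near&(L[:,2]>100)&(L[:,2]<135)&(abs(L[:,1])<32)&(abs(L[:,0])>12);edges('tray',T)
for sg in(1,-1):
  B=L[T&(L[:,1]*sg>22)]; print(len(B),np.polyfit(B[:,0],B[:,1],1), np.percentile(B[:,1],[1,99]), [int(np.median(B[abs(B[:,0]-x)<5,2])) for x in(-40,-20,20,40) if (abs(B[:,0]-x)<5).any()])
E
```

```text
18.025 [ 0.5860424  -0.07507007  0.11181304] [ 0.41532981 -0.62692357 -1.00515177]
-5.733055891893679
wall 3544 x [ 54.8 107.5] y [-66.3  44.5]
plate-80 28 x [-77.9 -71.4] y [-54.7  56.1]
rail-80 0
plate-60 0
rail-60 0
plate-40 0
rail-40 0
plate-20 117 x [-27.7 -10.5] y [-55.   56.8]
rail-20 0
plate0 151 x [-9.8  9.4] y [-55.   56.7]
rail0 0
plate20 145 x [10.2 29.8] y [-55.3  56.5]
rail20 0
plate40 2221 x [33.2 50. ] y [-54.8  55.8]
rail40 628 x [39.9 49.6] y [-46.1  47.4]
plate60 1834 x [50.1 69.7] y [-55.1  56. ]
rail60 370 x [50.1 67.2] y [-46.2  47.2]
plate80 947 x [70.3 73.5] y [-54.1  54.9]
rail80 0
gate 428 x [-107.4  -89.4] y [-17.1  20.1]
tray 17948 x [-47.4  49.6] y [-29.5  30.1]
3595 [-2.71529409e-03  2.61960757e+01] [22.17114491 30.2850733 ] [127, 104, 124, 125]
3456 [ 3.22136697e-03 -2.57757014e+01] [-29.70885757 -22.16746563] [127, 104, 126, 126]
```

View pics/w4.png

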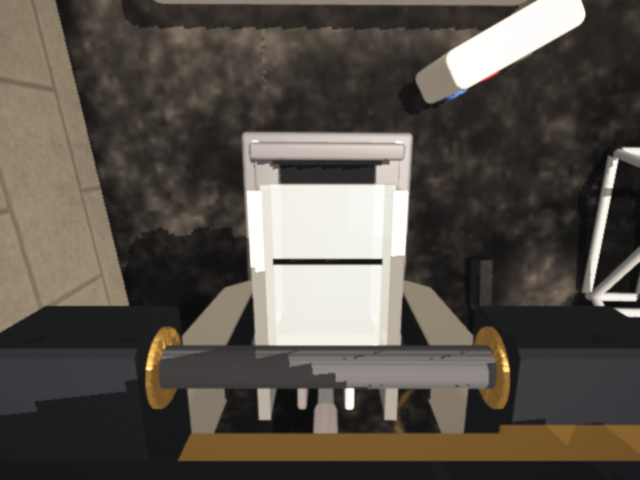

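Request:
drive_tool([
  [[0.06,0.03,-3,0],[0.06,0.03,-6,0],[0.06,0.03,-7.8,0],[0.06,0.03,-8.2,0],[0.06,0.03,-8.5,0],[0.06,0.03,-8.7,0],[0.06,0.03,-8.8,0],[0.06,0.03,-8.8,0]],
])

```text
time_s: 19.08
eef_pos: [0.5871, -0.0744, 0.0237]
orientation: [0.0, 0.999, -0.05, 0.0]
contact_force: [-0.6, -0.3, -1.9]
gripper_width: 0.644
gripper_force: 20.0
```

Request:
drive_tool([
  [[0,0,-0.1,0],[0,0,-0.1,0],[0,0,-0.1,0]],
])

```text
time_s: 19.45
eef_pos: [0.5872, -0.0744, 0.0235]
orientation: [0.0, 0.999, -0.05, 0.0]
contact_force: [-5.2, 1.2, 8.3]
gripper_width: 0.646
gripper_force: 20.0
```

Request:
drive_tool([
  [[0,0,0,0],[0,0,0.1,0],[0,0,2,0],[0,0,6,0],[0,0,11,0],[0,0,11,0]],
], grip=0.78)

```text
time_s: 20.2
eef_pos: [0.5888, -0.0747, 0.1383]
orientation: [0.0, 0.999, -0.05, 0.004]
contact_force: [1.0, 0.5, 0.3]
gripper_width: 0.782
gripper_force: 0.0
```

```bash
python3 - <<'E'
from h import *
s=ctrl.sense(); im,d,p=grab('wrist'); e=s['eef_pos'];q=s['orientation'];print(s['time_s'],e,s['contact_force'])
P=cloud(d,p).reshape(-1,3);y=np.radians(-5.7); ex=np.array([np.cos(y),np.sin(y)]); ey=np.array([-ex[1],ex[0]])
L=np.c_[(P[:,:2]-[.5909,-.075])@ex,(P[:,:2]-[.5909,-.075])@ey,P[:,2]]*1000
for sg in(1,-1):
  B=L[(L[:,1]*sg>24)&(L[:,1]*sg<31)&(L[:,2]<60)]; print([(x,int(np.median(B[abs(B[:,0]-x)<4,2]))) for x in range(-64,65,8) if (abs(B[:,0]-x)<4).any()])
B=L[(abs(L[:,1])<20)&(L[:,2]<120)]; print([(x,int(np.median(B[abs(B[:,0]-x)<4,2]))) for x in range(-64,65,8) if (abs(B[:,0]-x)<4).any()])
E
```

```text
20.2 [ 0.58880465 -0.07470433  0.13826901] [1.03778486 0.48295516 0.34152384]
[(-64, 45), (-56, 38), (-48, 39), (-40, 38), (-32, 38), (-24, 38), (-16, 39), (-8, 38), (0, 38), (8, 38), (16, 39), (24, 38), (32, 38), (40, 38), (48, 38), (56, 43), (64, 11)]
[(-64, 45), (-56, 39), (-48, 38), (-40, 39), (-32, 38), (-24, 39), (-16, 38), (-8, 39), (0, 39), (8, 39), (16, 38), (24, 39), (32, 39), (40, 39), (48, 39), (56, 43), (64, 11)]
[(-64, 45), (-56, 27), (-48, 15), (-40, 15), (-32, 15), (-24, 15), (-16, 15), (-8, 15), (0, 15), (8, 15), (16, 15), (24, 15), (32, 15), (40, 15), (48, 15), (56, 43), (64, 11)]
```

Request:
drive_tool([
  [[-4,0.4,0,0],[-7.1,0.7,0,0],[-7.1,0.7,0,0],[-7.1,0.7,-3,0],[-7.1,0.7,-5,0],[-7.1,0.7,-5,0],[-7.1,0.7,-5,0]],
], grip=0)

```text
time_s: 21.12
eef_pos: [0.5165, -0.0675, 0.0831]
orientation: [0.0, 0.999, -0.05, 0.0]
contact_force: [0.4, 0.4, -0.3]
gripper_width: 0.076
gripper_force: 0.0
```

Request:
drive_tool([
  [[-0.64,0.06,0.1,0],[-1.0,0.1,0.15,0],[-1.4,0.14,0.2,0],[-1.9,0.19,0.2,0],[-2.42,0.24,0.15,0],[-2.9,0.29,0.05,0],[-3.4,0.34,-0.11,0],[-3.87,0.39,-0.31,0],[-4.31,0.43,-0.56,0],[-4.31,0.43,-0.56,0]],
])

```text
time_s: 22.38
eef_pos: [0.4726, -0.0631, 0.0767]
orientation: [-0.0, 0.999, -0.05, -0.0]
contact_force: [1.7, -0.8, 0.3]
gripper_width: 0.005
gripper_force: 0.6
```

```bash
python3 - <<'E'
from h import *
s=ctrl.sense(); print(s['time_s'],s['eef_pos'],s['contact_force'],s['gripper_width'])
im,d,p=grab('scene'); cv2.imwrite('pics/l1.png',cv2.resize(im[150:250,200:360],(800,500),interpolation=cv2.INTER_CUBIC)[...,::-1])
E
```

```text
22.375 [ 0.47255103 -0.06305196  0.07670791] [ 1.70605516 -0.84032811  0.30724818] 0.005244191453290682
```

View pics/l1.png

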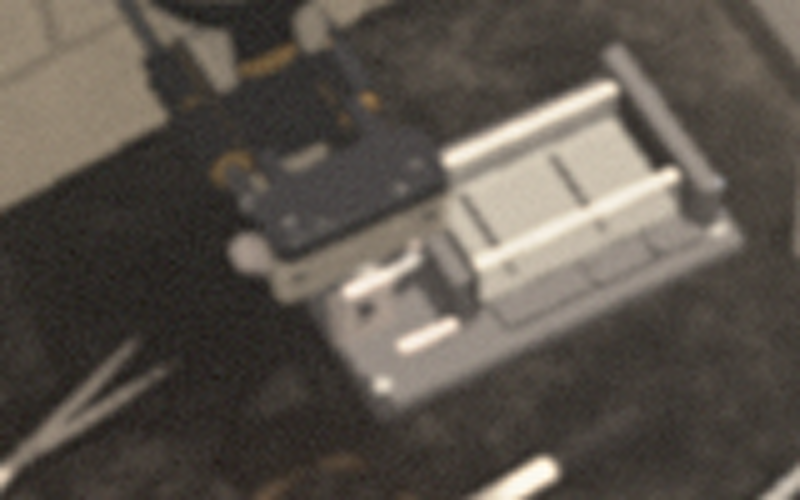

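Request:
drive_tool([
  [[-0.43,0.04,-0.29,0],[-0.82,0.08,-0.64,0],[-1.16,0.12,-1.02,0],[-1.48,0.15,-1.43,0],[-1.75,0.17,-1.86,0],[-1.98,0.2,-2.33,0],[-2.16,0.21,-2.8,0],[-2.3,0.23,-3.3,0],[-2.3,0.23,-3.5,0],[-2.3,0.23,-3.5,0]],
])

```text
time_s: 23.68
eef_pos: [0.4501, -0.0609, 0.0444]
orientation: [0.0, 0.999, -0.05, 0.0]
contact_force: [-19.3, 3.4, 40.8]
gripper_width: 0.007
gripper_force: 20.0
```

Request:
drive_tool([
  [[0,0,1,0],[0,0,6,0],[0,0,12,0],[0,-6,14,0],[0,-12,14,0],[0,-18,14,0],[0,-24,14,0],[0,-28,14,0],[0,-28,14,0]],
])

```text
time_s: 24.8
eef_pos: [0.4491, -0.3428, 0.1806]
orientation: [-0.001, 0.999, -0.051, -0.001]
contact_force: [0.8, 1.2, 0.6]
gripper_width: 0.004
gripper_force: 0.0
```

```bash
python3 - <<'E'
from h import *
s=ctrl.sense(); print(s['time_s'],s['eef_pos'],s['contact_force'])
im,d,p=grab('top'); im3,d3,p3=grab('scene')
cv2.imwrite('pics/f.png',np.vstack([im,im3])[:,:].reshape(960,640,3)[150:480,100:500][...,::-1])
y=np.radians(-5.7); ex=np.array([np.cos(y),np.sin(y)]); ey=np.array([-ex[1],ex[0]])
for dd,pp in((d,p),(d3,p3)):
  P=cloud(dd,pp).reshape(-1,3)
  L=np.c_[(P[:,:2]-[.5907,-.075])@ex,(P[:,:2]-[.5907,-.075])@ey,P[:,2]]*1000
  B=L[(abs(L[:,1])<5)&(L[:,2]<120)]; print('lever/mid',[(x,int(np.median(q)),int(q.max())) for x in range(-176,80,8) for q in [B[abs(B[:,0]-x)<4,2]] if len(q)])
  B=L[(abs(abs(L[:,1])-27.5)<3)&(L[:,2]<80)]; print('rims',[(x,int(np.median(q))) for x in range(-72,73,6) for q in [B[abs(B[:,0]-x)<3,2]] if len(q)])
  Q=P[(P[:,2]>.03)&(P[:,2]<.06)&(abs(P[:,0]-.44)<.04)&(abs(P[:,1]+.36)<.06)]
  print('comb',len(Q),Q.mean(0) if len(Q) else '')
E
```

```text
24.8 [ 0.44909048 -0.34281463  0.18059737] [0.76422215 1.19305227 0.57932057]
lever/mid [(-176, 0, 7), (-168, 0, 4), (-160, 20, 47), (-152, 42, 48), (-144, 43, 49), (-136, 43, 49), (-128, 41, 48), (-120, 38, 43), (-112, 37, 43), (-104, 37, 46), (-96, 40, 43), (-88, 40, 45), (-80, 12, 43), (-72, 13, 36), (-64, 39, 52), (-56, 47, 49), (-48, 41, 48), (-40, 15, 19), (-32, 16, 20), (-24, 17, 20), (-16, 16, 20), (-8, 17, 21), (0, 16, 19), (8, 16, 20), (16, 16, 18), (24, 17, 20), (32, 16, 18), (40, 17, 21), (48, 20, 41), (56, 43, 48), (64, 43, 48)]
rims [(-72, 12), (-66, 12), (-60, 35), (-54, 47), (-48, 40), (-42, 38), (-36, 37), (-30, 38), (-24, 38), (-18, 38), (-12, 36), (-6, 39), (0, 38), (6, 37), (12, 37), (18, 37), (24, 39), (30, 37), (36, 38), (42, 37), (48, 38), (54, 41), (60, 45), (66, 40)]
comb 199 [ 0.43834424 -0.35448911  0.03846292]
lever/mid [(-176, 0, 3), (-168, 0, 3), (-160, -1, 2), (-152, 0, 3), (-144, 0, 2), (-136, 0, 0)]
rims []
comb 301 [ 0.43938371 -0.36206082  0.03852481]
```

View pics/f.png

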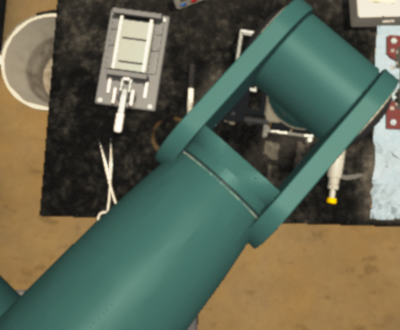

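```bash
python3 -c "
from cell import *
print(finish_job())"
```

```text
the job is handed in; nothing more can be done
None
```

The job is handed in after about 25 s of robot time. The comb stands on the worktop, the tray lies flat between the gaskets, and the lever read level and still down in a picture taken after the arm let go. The final press drove the lever onto its stop at about 41 N up and 19 N sideways on the fingertips; whether that counts against the 40 N press limit, which is stated for the arm and gripper body, I cannot tell.

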